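Clip the puzzle box shut

TASK

Close the lid of the red puzzle box so that the post comes up through its slot. Then take the spring clip by its tab and push it, mouth first, from the front of the box across the neck of the post, between the lid and the brass head, until you feel it snap over the post; ease off as soon as it has snapped, without ramming the post, and let go. Leave the other toys where they stand.

Things in the scene. Friction and masses are not known exactly. Their poses are not given: they have to be found in the camera images.
- lid (a joint): angle of the red box's lid: 0 = fully shut, grows as it opens (starts at 0.5 to 0.9 rad). Stiff hinge: the lid stays at any angle and shuts with about 3 N pressed on its front edge
- box: red wooden puzzle box, fixed; origin under its centre on the drawer floor; its -x points out of its front (roughly to the robot), +x to the hinge. 170 mm deep (x), 200 mm wide (y); walls 65 mm high, lid 10 mm thick, so the shut lid's top is at z = 75 mm. A slot 30 mm wide in the lid lets the post through
- lid_press (a point): point on the lid's outer (top) face near its front edge, 60 mm to the +y side of the lid's middle and 16 mm in from the front edge; a good place to press it down
- lid_hinge (a point): middle of the lid's hinge line (parallel to the box's y axis), 65 mm above the drawer floor, at the back of the box. The lid's press point lies 158 mm from this line along the lid and 10 mm above it, square to the lid
- post_neck (a point): middle of the post's bare neck. Upright steel post 14 mm thick; the neck runs from the shut lid's top to 13 mm above it; over it a brass head 21 mm wide, 8 mm high. 37 mm in from the shut lid's front edge. Axes as the box's. The post is on a spring slide: pushed towards the box's +x it yields, about 0.7 N per mm, to a hard stop at 22 mm, so it retreats 10 to 20 mm before the clip snaps on
- clip: loose plastic spring clip lying flat, blue with two orange sprung legs, 91 mm long, 41 mm wide over the flared leg tips, 8 mm thick; origin on its underside below the pocket's centre; +x points out of its mouth (leg tips at +25 mm), -x to the tab
- clip_pocket (a point): centre of the clip's 16 mm wide pocket, 4 mm above its underside; snapped on, it lies on the post's axis. Axes as the clip's. The mouth, about 24 mm wide at the tips, narrows to 9 mm between two bulges 9 mm ahead of this point; a stop lies 8.5 mm behind it. Pushing the bulges over the post takes a push of 8 to 14 N, then the force drops suddenly
- clip_tab (a point): grip point in the clip's upright blue tab, 53 mm behind the pocket and 26 mm above the underside; the tab is 26 mm long (x), 12 mm thick (y), 30 mm high from the underside: grip it across its thickness, from above
- truck: yellow toy truck, 110 x 60 x 75 mm, origin under its centre; leave it
- pencil_cup: white ceramic pencil cup with pencils, 76 mm across, 160 mm high with pencils; leave it
- cups: pile of four building cups, 84 mm across, 120 mm high; leave it
- caddy: white plastic crayon caddy with crayons, 75 x 150 x 82 mm, behind the box; leave it
Mind the look-alikes: they are no part of the job. Of the things like the clip, leave any that is green; of the rest the smaller one is meant.

How it is judged:
By the outcome, as a careful person would: the job done as asked, in the order asked, and still so for the second after the job is handed in, with the robot touching nothing.
It also fails if it takes over 64 s, if anything falls off the work surface, if the arm or the gripper's body presses on something with over 40 N, if the wrist force passes 120 N, or if a joint passes its speed limit or range.

ROBOT

A 6-joint arm with a two-finger parallel gripper is mounted at the origin on the work surface. World frame = base frame: x ahead of the robot, y to its left, z up, the work surface at z = 0. Lengths are in m, angles in rad, forces in N, time in s.
With the tool pointing down it reaches from about 0.425 to 0.95 m from the base axis. Payload 3.5 kg.
Tool frame: the origin (TCP) lies on the centre line of the jaws, within the pads' length; the fingertips stand 17 mm ahead of it and the grasp point (between the pads) lies 2 mm behind it; z points along the fingers, y is the line along which they close (so a half turn about z gives the same grasp; the last joint's range is limited). The gripper opens to 85 mm and grips with 20 to 120 N. Pads are 22 mm wide; open, the fingers measure 114 mm over their backs; the gripper's body (76 mm by 85 mm) begins 54 mm behind the grasp point. The pads swing forward as they close: fully open they stand 13 mm farther back than shut.
Start: joints at [-0.15, 0.286, 1.577, -0, 1.279, -0.15], TCP at [0.675, 0, 0.248] pointing down, gripper open.
Joint ranges: [-2.77, 2.77], [-0.9, 2.22], [0.21, 2.48], [-1.53, 4.67], [0.24, 2.81], [-2.84, 2.84]. Speed limits (rad/s): [2.79, 2.79, 3.14, 3.14, 3.14, 3.14].

INTERFACE

Orientations are given as a unit quaternion [x, y, z, w].
In Python, from plant import ctrl gives the robot as it stands. The module is installed in compiled form; this text tells all that it offers.
- The arm moves only by the tool drive_tool, never from a script. Its argument "moves" is a list of rows, each a list of 3 entries, a list of its own where there are three numbers: the turn, a rotation vector about the tool's x, y, z in rad, then the shift along the tool's x, y, z in m, then the finger opening in m, from 0 to 0.0854. A call has 1 to 5 rows; each row shifts and turns the commanded pose from where the row before left it, along the tool's axes as they then stand; what a row does not reach is not made up. A row lasts 1/8 s, in which the tool goes at most 62.5 mm and 10.7 degrees, less where a joint would pass 70% of its speed; a pose out of reach is approached as far as the arm can. A call with a gripper value outside its range is refused whole. The fingers move at their own pace and stop on an object; "grip_force" is the grip in N (left out, the last holds). Time passes only in rows, so rows that do not move let the fingers close. It gives the time, the measured TCP pose, the force, the opening and the grip force at its end, in the units of the state.
- ctrl.get_state(): the state, without advancing time (a new reading comes with each control period).
- ctrl.read_camera(name): name is "scene" or "side" or "wrist"; returns a dict with "image" (384x512x3 uint8, red, green, blue), "fx", "fy", "cx", "cy" (pixels), "R" (3x3) and "t" (3): a world point X has camera coordinates R X + t. Camera axes: x right, y down, z forward; pixel columns grow to the right and rows downward; lengths in m; the calibration is good to about 2 mm. A picture is of the moment at which its call begins. There is no depth.
- ctrl.sign_off(): hands the job in; it is judged then, once.
The state is a dict: "time": time; "qpos": joint angles; "dq": joint speeds; "joint_efforts": joint torques, N m; "eef_pos": TCP position; "tcp_rot": TCP orientation; "contact_force": force on the tool from outside, world axes, zero at the start; "wrist_torque": the same for the moment, N m; "opening": opening from 0.0 (shut) to 1.0 (fully open); "finger_force": force on a finger pad.
Only numpy, scipy, OpenCV 4.12 (cv2) and the standard library are available. Lean on these libraries where they do the work, as an engineer would, in place of code of your own. Each camera call takes 0.05 s, during which the arm holds its last target. There are 200 camera calls.

## Working session

There is one attempt and no reset: what is moved stays moved. The work goes in short steps, Python scripts to look and compute and a tool call to move; the robot and the scene stay as the last step left them, time stands still between calls to the robot, and variables do not carry over. Pictures are saved under pics/ and viewed, at most 13 in all, crops included, and the job is handed in when it is done.

Besides the shell and the picture viewer there is one more tool, called after "Emit:" by a JSON object that holds its "fn" and its "kwargs", one argument or row to a line. drive_tool: Moves the arm, as the interface text tells. Its arguments: {"type":"object","properties":{"moves":{"type":"array","items":{"type":"array"}},"grip_force":{"type":"number"}},"required":["moves"]}

```bash
mkdir -p pics
cat > h.py <<'E'
import numpy as np, cv2
from plant import ctrl
def cam(n):
    c=ctrl.read_camera(n); c['bgr']=cv2.cvtColor(c['image'],cv2.COLOR_RGB2BGR); return c
def ray(c,u,v):
    R=np.array(c['R']);t=np.array(c['t'])
    d=R.T@np.array([(u-c['cx'])/c['fx'],(v-c['cy'])/c['fy'],1]); return -R.T@t,d/np.linalg.norm(d)
def onz(c,u,v,z):
    o,d=ray(c,u,v); return o+d*(z-o[2])/d[2]
def tri(a,ua,b,ub):
    o1,d1=ray(a,*ua);o2,d2=ray(b,*ub)
    s=np.linalg.lstsq(np.c_[d1,-d2],o2-o1,rcond=None)[0]
    p,q=o1+s[0]*d1,o2+s[1]*d2
    return (p+q)/2,np.linalg.norm(p-q)
def proj(c,X):
    x=np.array(c['R'])@X+np.array(c['t']); return c['fx']*x[0]/x[2]+c['cx'],c['fy']*x[1]/x[2]+c['cy']
E
python3 - <<'E'
from h import *
import pickle
cs={n:cam(n) for n in("scene","side","wrist")}
pickle.dump(cs,open('c0.pkl','wb'))
for n in cs:
    print(n,-np.array(cs[n]['R']).T@cs[n]['t'],cs[n]['fx'])
    cv2.imwrite(f'pics/{n}0.png',cv2.resize(cs[n]['bgr'],(800,600),interpolation=cv2.INTER_CUBIC))
E
```

```text
scene [ 1.40928742 -0.54807602  0.89449704] 400.59824636930335
side [ 0.19329317 -1.26534013  0.83831571] 468.8078921561726
wrist [0.67438273 0.07887894 0.37306935] 293.837523544159
```

View pics/scene0.png

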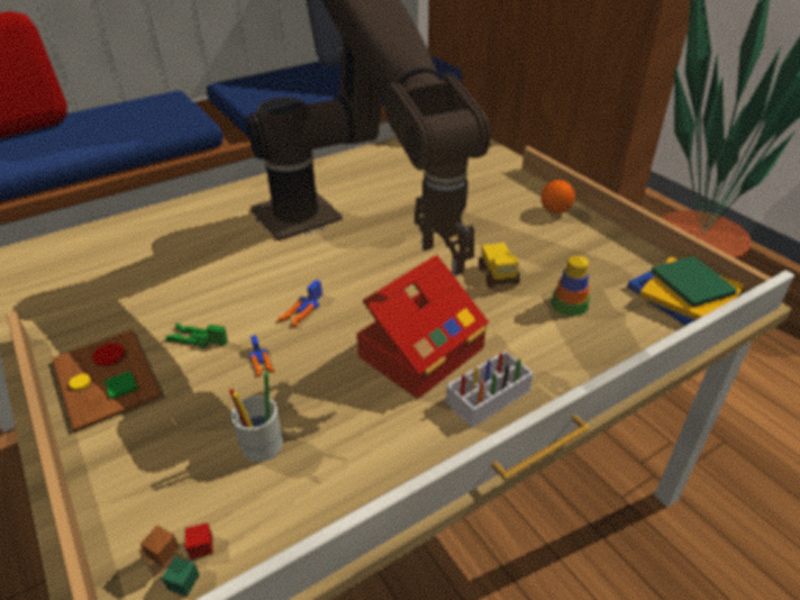

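View pics/side0.png

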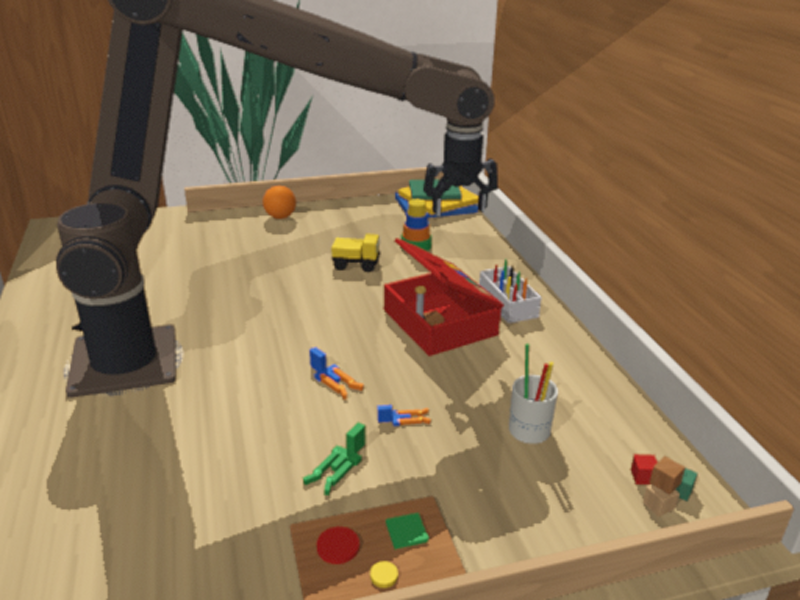

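View pics/wrist0.png

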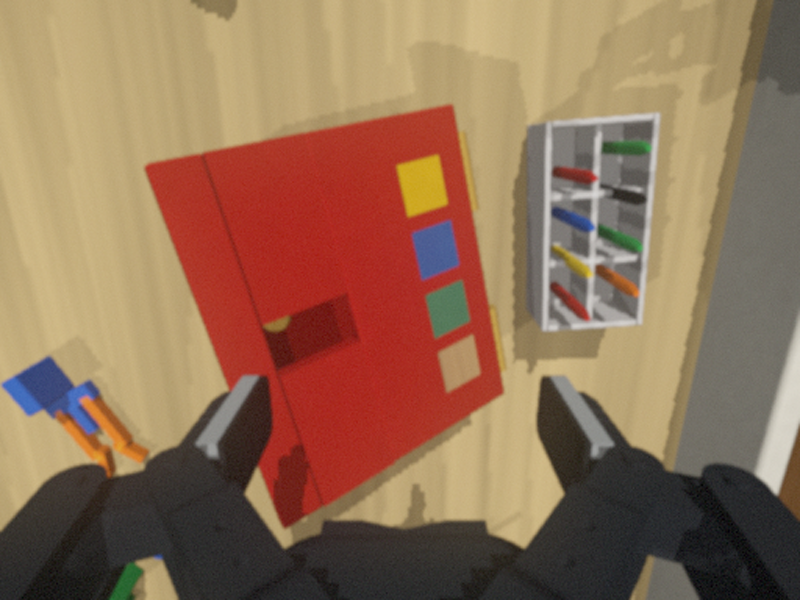

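Candidates for the clip, in 800x600 pixels:
- Larger blue/orange clip: scene (305,300), side (333,372).
- Small blue/orange clip: scene (260,355), side (402,415).
- Green clip: scene (195,335), side (340,460), to be left.

The small blue/orange clip looks like the one meant. I'll measure both blue ones and look at a crop.

Run:
```python
from h import *
import pickle
cs=pickle.load(open('c0.pkl','rb'));k=.64
S,D=cs['side'],cs['scene']
P={}
for nm,c,lst in(('side',S,dict(FR=(430,352),RR=(500,335),FL=(388,312))),('scene',D,dict(RR=(420,392),FR=(360,360),RL=(487,340)))):
    for n,(u,v) in lst.items(): print(nm,n,onz(c,u*k,v*k,0).round(4))
# clips: orange & blue masks
for nm,c in cs.items():
    hsv=cv2.cvtColor(c['bgr'],cv2.COLOR_BGR2HSV)
    for col,lo,hi in(('or',(6,150,120),(16,255,255)),('bl',(108,130,70),(125,255,255))):
        m=cv2.inRange(hsv,lo,hi); n,l,st,ce=cv2.connectedComponentsWithStats(m)
        for i in range(1,n):
            if 30<st[i,4]<900: print(nm,col,ce[i].round(1),st[i],onz(c,*ce[i],0.004 if col=='or' else .012).round(3))
a=cv2.resize(S['bgr'][205:320,190:300],(400,418),interpolation=cv2.INTER_CUBIC)
b=cv2.resize(S['bgr'][145:235,235:330],(400,379),interpolation=cv2.INTER_CUBIC)
o=np.zeros((418,800,3),np.uint8);o[:,:400]=a;o[:379,400:]=b
cv2.imwrite('pics/crop1.png',o)
```

```text
side FR [ 0.5849 -0.124   0.    ]
side RR [ 0.7445 -0.1015  0.    ]
side FL [0.5421 0.0435 0.    ]
scene RR [ 0.7337 -0.0815  0.    ]
scene FR [ 0.5948 -0.1344  0.    ]
scene RL [ 0.6894  0.118  -0.    ]
scene or [146.8  94. ] [138  92  19   6  36] [-0.487 -0.003  0.004]
scene or [358.1 121.8] [348 115  20  15 224] [0.313 0.685 0.004]
scene or [ 45.5 120.7] [ 24 116  42  11  58] [-0.48  -0.488  0.004]
scene or [261.7 174.7] [237 163  52  26  76] [0.407 0.107 0.004]
scene or [302.8 199.8] [291 177  22  41  76] [0.605 0.146 0.004]
scene or [188.8 201. ] [178 193  23  17 165] [ 0.395 -0.185  0.004]
scene or [297.8 202.7] [291 196  14  14  49] [0.608 0.122 0.004]
scene or [270.9 222. ] [264 216  14  13  55] [ 0.637 -0.008  0.004]
scene or [ 52.6 252.2] [ 34 226  44  47 803] [ 0.387 -0.627  0.004]
scene or [171.5 232.2] [169 226   7  13  50] [ 0.503 -0.295  0.004]
scene or [164.  234.4] [161 228   7  13  56] [ 0.5   -0.319  0.004]
scene or [441.  247.9] [431 237  20  21 154] [1.009 0.354 0.004]
scene or [  3.7 281.3] [  0 277  10  10  63] [ 0.426 -0.763  0.004]
scene or [391.6 296.9] [369
[... 1940 characters left out ...]
 [ 0.856 -0.032  0.004]
wrist or [315.5 215.7] [310 185  11  61  92] [ 0.751 -0.082  0.004]
wrist or [175.9 205.2] [168 202  19   9  42] [ 0.562 -0.067  0.004]
wrist or [297.9 244.1] [285 234  23  18  31] [ 0.729 -0.125  0.004]
wrist or [301.  263.4] [279 247  43  32  53] [ 0.735 -0.156  0.004]
wrist or [ 73.5 274.7] [ 53 255  42  41 549] [ 0.403 -0.176  0.004]
wrist or [ 55.5 282.9] [ 37 265  36  40 388] [ 0.374 -0.19   0.004]
wrist or [217.8 317. ] [202 307  33  20  35] [ 0.611 -0.251  0.004]
wrist bl [370.7 141.5] [362 136  18  11  90] [0.812 0.021 0.012]
wrist bl [ 20.7 247.1] [  2 230  36  35 629] [ 0.344 -0.126  0.012]
wrist bl [ 47.8 259.2] [ 31 246  30  30 309] [ 0.378 -0.145  0.012]
```

View pics/crop1.png

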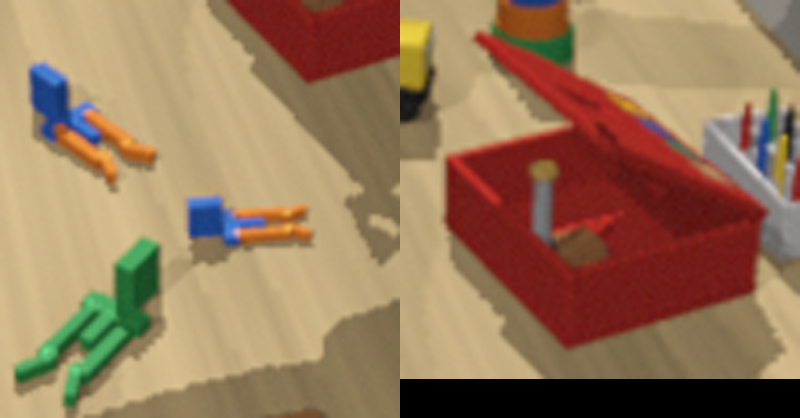

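Crop left: small clip with tab at (205,215) and mouth to the right, the larger clip up-left, the green one below. I choose the small one. Crop right: open box with the post head at (543,170). Next I'll triangulate the lid, box and clip.

Run:
```python
from h import *
import pickle
cs=pickle.load(open('c0.pkl','rb'));k=.64
S,D,W=cs['side'],cs['scene'],cs['wrist']
s=lambda u,v:(u*k,v*k)
cr=lambda u,v:(235+(u-400)*95/400,145+v*90/379)
c1=lambda u,v:(190+u*110/400,205+v*115/418)
for n,p in dict(FR=cr(570,265),FL=cr(447,158),RR=cr(762,215)).items(): print('wall',n,onz(S,*p,.065).round(4))
print('wallsc FR',onz(D,*s(358,335),.065).round(4),'RR',onz(D,*s(421,365),.065).round(4),'RL',onz(D,*s(487,318),.065).round(4))
def T(n,a,ua,b,ub): p,r=tri(a,ua,b,ub); print(n,p.round(4),round(r,4))
T('lidFL sc-w',D,s(435,258),W,s(148,165)); T('lidFL sd-w',S,cr(480,37),W,s(148,165));T('lidFL sd-w line',S,cr(480,37),W,s(205,155));T('lidFL sc-sd',D,s(435,258),S,cr(480,37))
T('lidFR sc-w',D,s(365,297),W,s(285,525));T('lidFR line',D,s(365,297),W,s(320,505))
T('lid rear L',D,s(487,318),W,s(453,105)); T('lid rear R',D,s(421,365),W,s(503,393)); T('rearR sd-w',S,cr(762,213),W,s(503,393))
T('posthead s-w',S,cr(543,168),W,s(277,323))
T('tabtop',S,c1(205,200),D,s(255,340)); T('legs',S,(265.3,266.5),D,(167.7,233.3))
hsv=cv2.cvtColor(S['bgr'],cv2.COLOR_BGR2HSV)
# small clip leg tips
for u,v in((306,210),(310,237)): print('tip',onz(S,*c1(u,v),.004).round(4))
print('tabbot',onz(S,*c1(222,240),0).round(4), onz(S,*c1(192,238),0).round(4))
```

```text
wall FR [ 0.5829 -0.1245  0.065 ]
wall FL [0.5357 0.0489 0.065 ]
wall RR [ 0.7453 -0.0938  0.065 ]
wallsc FR [ 0.5911 -0.1331  0.065 ] RR [ 0.7279 -0.076   0.065 ] RL [0.6904 0.1108 0.065 ]
lidFL sc-w [0.5573 0.0708 0.1523] 0.0048
lidFL sd-w [0.5635 0.0683 0.1609] 0.0076
lidFL sd-w line [0.5753 0.0764 0.1508] 0.0126
lidFL sc-sd [0.5668 0.0665 0.1587] 0.0013
lidFR sc-w [ 0.6086 -0.1227  0.1691] 0.0023
lidFR line [ 0.6196 -0.1205  0.1668] 0.0181
lid rear L [0.7027 0.1003 0.0788] 0.0011
lid rear R [ 0.7443 -0.0884  0.0859] 0.0017
rearR sd-w [ 0.7455 -0.0976  0.0698] 0.0043
posthead s-w [ 0.5901 -0.0327  0.0936] 0.0012
tabtop [ 0.4477 -0.2962  0.0246] 0.0013
legs [ 0.4984 -0.3064  0.0005] 0.0006
tip [ 0.5254 -0.3018  0.004 ]
tip [ 0.5189 -0.3325  0.004 ]
tabbot [ 0.4557 -0.3146 -0.    ] [ 0.4346 -0.3067  0.    ]
```

```bash
cat >> h.py <<'E'
from scipy.spatial.transform import Rotation as Ro
def plan(p,yawy):
    "target TCP p, tool y horizontally along angle yawy (mod pi), pointing down -> turn z list and shift in tool axes at the current pose"
    s=ctrl.get_state(); R=Ro.from_quat(s['tcp_rot']).as_matrix()
    print('pos',np.round(s['eef_pos'],4),'yaw_y',np.arctan2(R[1,1],R[0,1]).round(3),'tz',R[:,2].round(3),'t',s['time'],'F',np.round(s['contact_force'],1),'q',np.round(s['qpos'],2))
    d=np.array(p)-s['eef_pos']; y=np.array([np.cos(yawy),np.sin(yawy),0])
    for sg in(1,-1):
        z=np.array([0,0,-1.]);T=np.c_[np.cross(sg*y,z),sg*y,z]
        print('turn',Ro.from_matrix(R.T@T).as_rotvec().round(3),'shift cur axes',(R.T@d).round(4),'after-turn axes',(T.T@d).round(4))
E
python3 - <<'E'
from h import *
yaw=.24; ex=np.array([np.cos(yaw),np.sin(yaw),0]);ey=np.array([-ex[1],ex[0],0])
post=np.array([.590,-.033,0]); hinge=post+(.17-.037)*ex
for th in(.55,.3,.1,0,-.03):
    P=hinge+ex*(-.158*np.cos(th)+.01*np.sin(th))+ey*.06; P[2]=.065+.158*np.sin(th)+.01*np.cos(th)+.017
    print(th,P.round(4))
P=hinge+ex*-.12+ey*.06;P[2]=.20
plan(P,yaw+np.pi/2)
E
```

```text
0.55 [0.5792 0.0261 0.1731]
0.3 [0.5612 0.0217 0.1382]
0.1 [0.5532 0.0198 0.1077]
0 [0.5515 0.0193 0.092 ]
-0.03 [0.5512 0.0193 0.0873]
pos [6.745e-01 1.000e-04 2.472e-01] yaw_y 0.0 tz [-0.002  0.    -1.   ] t 0.15 F [-0.1  0.3  0.7] q [-0.15  0.29  1.58  0.    1.28 -0.15]
turn [-1.000e-03 -2.000e-03 -1.811e+00] shift cur axes [ 0.0282 -0.0861  0.0474] after-turn axes [0.077  0.0479 0.0472]
turn [-2.000e-03  1.000e-03  1.331e+00] shift cur axes [ 0.0282 -0.0861  0.0474] after-turn axes [-0.077  -0.0479  0.0472]
```

Emit:
{"fn": "drive_tool", "kwargs": {
  "moves": [
    [[0,0,0.1664],[0,0,0],0],
    [[0,0,0.1664],[0,0,0],0],
    [[0,0,0.1664],[0,0,0],0],
    [[0,0,0.1664],[0,0,0],0],
    [[0,0,0.1664],[0,0,0],0]
  ],
  "grip_force": 40
}}

```text
time: 0.78
eef_pos: [0.6747, 0.0001, 0.2477]
tcp_rot: [0.934, 0.359, -0.0, -0.0]
contact_force: [-0.9, -0.5, -0.2]
opening: -0.005
finger_force: 0.0
```

Emit:
{"fn": "drive_tool", "kwargs": {
  "moves": [
    [[0,0,0.1664],[0,0,0],0],
    [[0,0,0.1664],[0,0,0],0],
    [[0,0,0.1664],[0,0,0],0],
    [[0,0,0],[-0.0385,-0.024,0.01],0],
    [[0,0,0],[-0.0385,-0.024,0.01],0]
  ]
}}

```text
time: 1.4
eef_pos: [0.5877, 0.0286, 0.2274]
tcp_rot: [0.993, 0.119, -0.0, -0.0]
contact_force: [-0.6, 0.5, 0.4]
opening: -0.0
finger_force: 0.0
```

Run:
```python
from h import *
import pickle
W=cam('wrist');S=cam('side');pickle.dump((W,S),open('c1.pkl','wb'))
plan([.58,.026,.18],.24+np.pi/2)
o=np.zeros((384,800,3),np.uint8);o[:,:512]=W['bgr'];o[:384,512:]=cv2.resize(S['bgr'][110:250,200:305],(288,384))
cv2.imwrite('pics/p2.png',o)
```

```text
pos [0.5832 0.0302 0.2242] yaw_y -1.33 tz [-0.01   0.002 -1.   ] t 1.5 F [ 0.2 -0.2 -1.2] q [-0.12  0.11  1.82  0.    1.21  1.21]
turn [-0.014 -0.006 -3.14 ] shift cur axes [-0.0037  0.0034  0.0442] after-turn axes [ 0.0041 -0.0033  0.0442]
turn [-0.004  0.009  0.001] shift cur axes [-0.0037  0.0034  0.0442] after-turn axes [-0.0041  0.0033  0.0442]
```

View pics/p2.png

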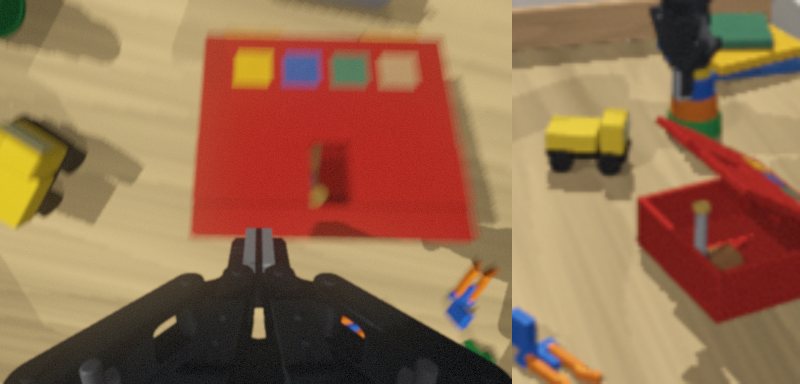

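The wrist view is aligned with the box: lid front edge along row 239 (columns 190–474), slot at (330,170), post head at (318,195). I'll check where the tips come down on the lid.

Run:
```python
from h import *
import pickle
W,S=pickle.load(open('c1.pkl','rb'))
for z in(.145,.155,.165,.175):
    a,b=onz(W,190,239,z),onz(W,474,241,z); print(z,a.round(4),b.round(4),np.linalg.norm(a-b).round(4))
a,b=onz(W,205,37,.07),onz(W,440,37,.07);print('rear',a.round(4),b.round(4),np.linalg.norm(a-b))
print('yaw',np.arctan2(*(a-b)[[0,1]]*[-1,1]))
print(proj(W,np.array([.5792,.0261,.156])))
p,r=tri(W,(319,194),S,(200+(700-512)*105/288,110+206*140/384));print('post',p.round(4),r)
```

```text
0.145 [0.5428 0.0741 0.145 ] [ 0.5942 -0.1449  0.145 ] 0.2249
0.155 [0.5485 0.0728 0.155 ] [ 0.5975 -0.1357  0.155 ] 0.2141
0.165 [0.5543 0.0715 0.165 ] [ 0.6009 -0.1264  0.165 ] 0.2033
0.175 [0.5601 0.0703 0.175 ] [ 0.6042 -0.1172  0.175 ] 0.1925
rear [0.6963 0.1036 0.07  ] [ 0.7446 -0.0952  0.07  ] 0.2046170181802783
yaw 0.23830297690596247
(np.float64(259.9191549259041), np.float64(216.62920877294866))
post [ 0.5882 -0.0298  0.0918] 0.001566421169827436
```

Emit:
{"fn": "drive_tool", "kwargs": {
  "moves": [
    [[0,0,0],[-0.002,0.003,0.035],0],
    [[0,0,0],[-0.002,0,0.011],0],
    [[0,0,0],[-0.006,0,0.01],0],
    [[0,0,0],[-0.006,0,0.012],0],
    [[0,0,0],[-0.006,0,0.012],0]
  ]
}}

```text
time: 2.12
eef_pos: [0.5684, 0.02, 0.1484]
tcp_rot: [0.993, 0.119, 0.001, 0.0]
contact_force: [1.8, -0.0, 0.7]
opening: -0.0
finger_force: 0.6
```

Emit:
{"fn": "drive_tool", "kwargs": {
  "moves": [
    [[0,0,0],[-0.004,0,0.01],0],
    [[0,0,0],[-0.003,0,0.01],0],
    [[0,0,0],[-0.002,0,0.01],0],
    [[0,0,0],[-0.001,0,0.008],0],
    [[0,0,0],[0,0,0.006],0]
  ]
}}

```text
time: 2.75
eef_pos: [0.558, 0.0179, 0.1036]
tcp_rot: [0.993, 0.119, -0.001, -0.0]
contact_force: [-0.7, -0.8, 1.6]
opening: 0.002
finger_force: 0.6
```

Emit:
{"fn": "drive_tool", "kwargs": {
  "moves": [
    [[0,0,0],[0,0,0.005],0],
    [[0,0,0],[0,0,0.005],0],
    [[0,0,0],[0,0,0.003],0],
    [[0,0,0],[0,0,0.001],0]
  ]
}}

```text
time: 3.25
eef_pos: [0.5585, 0.0179, 0.0919]
tcp_rot: [0.993, 0.12, -0.001, -0.0]
contact_force: [-7.0, 0.3, 13.0]
opening: 0.0
finger_force: 6.5
```

Emit:
{"fn": "drive_tool", "kwargs": {
  "moves": [
    [[0,0,0],[0,0,-0.05],0.03],
    [[0,0,0],[0,0,-0.06],0.06],
    [[0,0,0],[-0.01,0.02,-0.02],0.06],
    [[0,0,0],[0,0.0,0],0.06]
  ]
}}

```text
time: 3.75
eef_pos: [0.5548, -0.0048, 0.2228]
tcp_rot: [0.993, 0.119, 0.003, 0.001]
contact_force: [-0.0, -0.4, -0.8]
opening: 0.706
finger_force: 0.0
```

Run:
```python
from h import *
import pickle
W=cam('wrist');S=cam('side');D=cam('scene');pickle.dump((W,S,D),open('c2.pkl','wb'))
plan([.43,-.29,.2],-.25+np.pi/2)
```

```text
pos [ 0.5526 -0.0034  0.2184] yaw_y -1.331 tz [-0.003  0.001 -1.   ] t 3.9 F [ 0.4  0.7 -0.2] q [-0.19  0.05  1.91  0.    1.19  1.14]
turn [-4.000e-03 -1.000e-03 -2.652e+00] shift cur axes [-0.1871  0.2494  0.0185] after-turn axes [ 0.0479 -0.308   0.0184]
turn [-0.001  0.003  0.489] shift cur axes [-0.1871  0.2494  0.0185] after-turn axes [-0.0479  0.308   0.0184]
```

Emit:
{"fn": "drive_tool", "kwargs": {
  "moves": [
    [[0,0,0],[-0.033,0.042,0],0.06],
    [[0,0,0],[-0.033,0.042,0],0.06],
    [[0,0,0],[-0.033,0.042,0],0.06],
    [[0,0,0],[-0.033,0.042,0],0.06],
    [[0,0,0],[-0.033,0.042,0],0.06]
  ]
}}

```text
time: 4.53
eef_pos: [0.4418, -0.2474, 0.2181]
tcp_rot: [0.993, 0.12, -0.001, -0.001]
contact_force: [1.5, -0.5, -0.8]
opening: 0.705
finger_force: 0.0
```

Emit:
{"fn": "drive_tool", "kwargs": {
  "moves": [
    [[0,0,0],[-0.023,0.04,0],0.06],
    [[0,0,0.163],[0,0,0],0.06],
    [[0,0,0.163],[0,0,0],0.06],
    [[0,0,0.163],[0,0,0],0.06],
    [[0,0,0],[0,0,0],0.06]
  ]
}}

```text
time: 5.15
eef_pos: [0.4298, -0.2904, 0.2183]
tcp_rot: [0.992, -0.123, -0.001, -0.001]
contact_force: [-0.5, 0.7, -0.1]
opening: 0.7
finger_force: 0.0
```

Run:
```python
from h import *
import pickle
W=cam('wrist');S=cam('side');pickle.dump((W,S),open('c3.pkl','wb'))
plan([.4477,-.2962,.2],-.25+np.pi/2)
W2,S2,_=pickle.load(open('c2.pkl','rb'))
o=np.zeros((600,800,3),np.uint8);o[:384,:512]=W['bgr'];o[:216,512:]=cv2.resize(W2['bgr'],(288,216));o[384:,:288]=cv2.resize(W2['bgr'][120:300,200:440],(288,216));o[216:600,512:]=cv2.resize(S2['bgr'][150:246,240:312],(288,384))
cv2.imwrite('pics/p3.png',o)
```

```text
pos [ 0.43   -0.2907  0.2189] yaw_y -1.817 tz [-0.002  0.002 -1.   ] t 5.25 F [-0.8 -0.  -0.1] q [-0.79 -0.03  1.98  0.    1.19  1.03]
turn [-3.000e-03 -2.000e-03 -3.138e+00] shift cur axes [0.0186 0.001  0.0189] after-turn axes [-0.0185 -0.0009  0.0189]
turn [-0.001  0.002  0.004] shift cur axes [0.0186 0.001  0.0189] after-turn axes [0.0185 0.0009 0.0189]
```

View pics/p3.png

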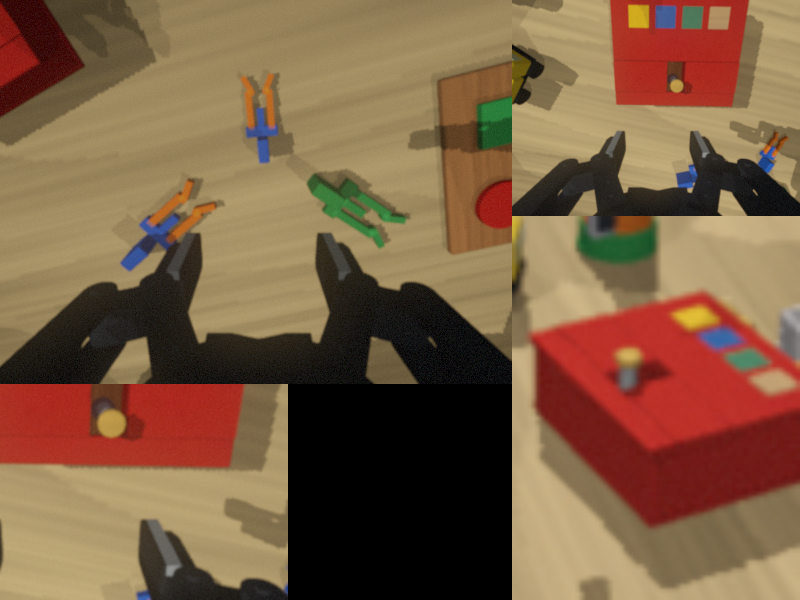

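Lid is shut with the post head standing above it (right column). In the wrist view the small clip is at (260,115), mouth up, tab bottom end at (263,160); the larger clip (165,230) and the green one (355,205) stand clear. Now I'll measure the clip and the post precisely.

Run:
```python
from h import *
import pickle
W,S=pickle.load(open('c3.pkl','rb')); W2,S2,D2=pickle.load(open('c2.pkl','rb'))
def cc(c,lo,hi,box):
    u0,v0,u1,v1=box; m=np.zeros(c['bgr'].shape[:2],np.uint8); m[v0:v1,u0:u1]=cv2.inRange(cv2.cvtColor(c['bgr'],cv2.COLOR_BGR2HSV),lo,hi)[v0:v1,u0:u1]; return m
OR=((5,140,90),(17,255,255));BL=((105,110,50),(125,255,255));BR=((15,60,70),(35,255,255))
m=cc(W,*OR,(225,60,300,130)); n,l,st,ce=cv2.connectedComponentsWithStats(m);print('legs',[(st[i].tolist(),onz(W,*ce[i],.004).round(4).tolist()) for i in range(1,n) if st[i,4]>20])
b=cc(W,*BL,(235,90,290,175)); 
for v in range(106,166,4):
    u=np.where(b[v])[0]; print(v,(u.min(),u.max()) if len(u) else None,end=' ')
print()
ys,xs=np.where(m>0); left=[];
mid=[(v,(np.where(m[v])[0].min()+np.where(m[v])[0].max())/2) for v in range(74,125) if m[v].any() and np.ptp(np.where(m[v])[0])>15]
mid=np.array(mid); p=np.polyfit(mid[:,0],mid[:,1],1); A=onz(W,np.polyval(p,75),75,.004);B=onz(W,np.polyval(p,122),122,.004);print('axis',A.round(4),B.round(4),np.arctan2(*(A-B)[[1,0]]))
for z in(0,.03): print('tab rear at 160 z',z,onz(W,263,161,z).round(4))
s=cc(S,*BL,(236,255,266,280)); ys,xs=np.where(s>0);print('side blue',xs.min(),xs.max(),ys.min(),ys.max())
print(tri(W,(263,159),S,(xs.min()+0.5,ys.min()+1)))
# post head
s=cv2.resize
p1=(240+(628-512)*72/288,150+(355-216)*96/384); w1=((677-512)*512/288,(86)*384/216)
hw=cc(W2,*BR,(280,130,310,170));hs=cc(S2,*BR,(262,175,276,192))
f=lambda m:np.array(np.where(m>0))[::-1].mean(1)
print('head px',f(hw),(hw>0).sum(),w1,f(hs),(hs>0).sum(),p1); print(tri(W2,f(hw),S2,f(hs)),tri(W2,w1,S2,p1))
```

```text
legs [([261, 73, 14, 53, 422], [0.4941, -0.3179, 0.004]), ([240, 75, 15, 52, 406], [0.4981, -0.2955, 0.004])]
106 None 110 (np.int64(257), np.int64(262)) 114 (np.int64(258), np.int64(262)) 118 (np.int64(258), np.int64(263)) 122 (np.int64(258), np.int64(263)) 126 (np.int64(257), np.int64(276)) 130 (np.int64(247), np.int64(276)) 134 (np.int64(247), np.int64(275)) 138 None 142 (np.int64(258), np.int64(267)) 146 (np.int64(258), np.int64(267)) 150 (np.int64(259), np.int64(267)) 154 (np.int64(259), np.int64(268)) 158 (np.int64(260), np.int64(268)) 162 None 
axis [ 0.522  -0.3109  0.004 ] [ 0.4724 -0.3029  0.004 ] -0.15970542441027516
tab rear at 160 z 0 [ 0.4269 -0.2944  0.    ]
tab rear at 160 z 0.03 [ 0.4337 -0.2957  0.03  ]
side blue 242 261 260 271
(array([ 0.43553964, -0.29633986,  0.02480986]), np.float64(0.001713396116000514))
head px [292.31380753 152.07740586] 478 (293.3333333333333, 152.88888888888889) [268.66666667 185.04166667] 24 (269.0, 184.75)
(array([ 0.5893419 , -0.0275211 ,  0.09059042]), np.float64(0.0016330884870413911)) (array([ 0.58959195, -0.02849691,  0.09225629]), np.float64(0.002635275618371258))
```

Emit:
{"fn": "drive_tool", "kwargs": {
  "moves": [
    [[0,0,-0.086],[0,0,0],0.035],
    [[0,0,0],[0.018,0.0045,0.05],0.035],
    [[0,0,0],[0,0,0.05],0.035],
    [[0,0,0],[0,0,0.04],0.035],
    [[0,0,0],[0,0,0],0.035]
  ]
}}

```text
time: 5.88
eef_pos: [0.4449, -0.2963, 0.0763]
tcp_rot: [0.997, -0.081, -0.004, -0.003]
contact_force: [0.7, 0.9, -0.4]
opening: 0.412
finger_force: 0.0
```

Run:
```python
from h import *
import pickle
W=cam('wrist');S=cam('side');pickle.dump((W,S),open('c4.pkl','wb'))
plan([.447,-.298,.025],-.16+np.pi/2)
print('tab proj W',proj(W,np.array([.447,-.298,.03])),'S',proj(S,np.array([.447,-.298,.03])))
cv2.imwrite('pics/p4.png',W['bgr'])
```

```text
pos [ 0.4477 -0.299   0.0811] yaw_y -1.733 tz [ 0. -0. -1.] t 5.975 F [ 0.2 -0.2 -0. ] q [-0.78  0.19  2.03  0.    0.92  0.96]
turn [-1.000e-03 -1.000e-03  3.139e+00] shift cur axes [-0.0008 -0.0009  0.0561] after-turn axes [0.0008 0.0009 0.0561]
turn [ 0.    -0.001 -0.002] shift cur axes [-0.0008 -0.0009  0.0561] after-turn axes [-0.0008 -0.0009  0.0561]
tab proj W (np.float64(261.8618294350147), np.float64(215.6665486317835)) S (np.float64(246.44807278431318), np.float64(259.10558066894123))
```

View pics/p4.png

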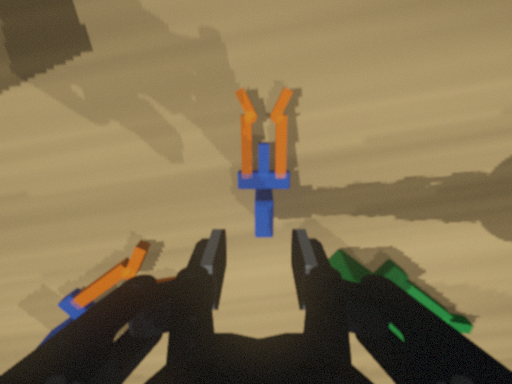

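The clip sits squarely ahead: tab columns 255–273, rows 196–237, tips at (243,92) and (288,92); the predicted tab centre (262,216) matches. Descend and grip.

Emit:
{"fn": "drive_tool", "kwargs": {
  "moves": [
    [[0,0,0],[0,0,0.03],0.035],
    [[0,0,0],[0,0.001,0.0255],0.035],
    [[0,0,0],[0,0,0],0.035],
    [[0,0,0],[0,0,0],0.0],
    [[0,0,0],[0,0,0],0.0]
  ],
  "grip_force": 60
}}

```text
time: 6.6
eef_pos: [0.4485, -0.3011, 0.0275]
tcp_rot: [0.997, -0.081, 0.002, 0.001]
contact_force: [-0.5, 1.2, 6.6]
opening: 0.123
finger_force: 61.5
```

Emit:
{"fn": "drive_tool", "kwargs": {
  "moves": [
    [[0,0,0],[0,0,0],0.0],
    [[0,0,0],[0,0,0],0.0]
  ]
}}

```text
time: 6.85
eef_pos: [0.4485, -0.3011, 0.0275]
tcp_rot: [0.997, -0.082, 0.002, 0.001]
contact_force: [0.0, 0.7, 7.2]
opening: 0.131
finger_force: 61.7
```

Emit:
{"fn": "drive_tool", "kwargs": {
  "moves": [
    [[0,0,0],[0,0,-0.02],0],
    [[0,0,0],[0,0,-0.04],0],
    [[0,0,0],[0,0,-0.04],0],
    [[0,0,-0.1327],[0,0,0],0],
    [[0,0,-0.1327],[0,0,0],0]
  ]
}}

```text
time: 7.48
eef_pos: [0.4474, -0.3001, 0.1264]
tcp_rot: [0.999, 0.053, 0.001, 0.001]
contact_force: [0.6, 0.5, -1.0]
opening: 0.125
finger_force: 60.6
```

Emit:
{"fn": "drive_tool", "kwargs": {
  "moves": [
    [[0,0,-0.1327],[0,0,0],0],
    [[0,0,0],[0.0186,-0.0462,0],0],
    [[0,0,0],[0.0186,-0.0462,0],0],
    [[0,0,0],[0.0186,-0.0462,0],0],
    [[0,0,0],[0.0186,-0.0462,0],0]
  ]
}}

```text
time: 8.1
eef_pos: [0.4766, -0.1013, 0.1255]
tcp_rot: [0.993, 0.117, 0.001, 0.0]
contact_force: [0.3, 0.7, -0.5]
opening: 0.122
finger_force: 60.7
```

Emit:
{"fn": "drive_tool", "kwargs": {
  "moves": [
    [[0,0,0],[0.0186,-0.0462,0],0],
    [[0,0,0],[0,0,0],0],
    [[0,0,0],[0,0,0],0]
  ]
}}

```text
time: 8.48
eef_pos: [0.4839, -0.0536, 0.1253]
tcp_rot: [0.993, 0.118, 0.0, 0.0]
contact_force: [-0.6, 0.2, -0.2]
opening: 0.126
finger_force: 60.6
```

Run:
```python
from h import *
import pickle
W=cam('wrist');S=cam('side');D=cam('scene');pickle.dump((W,S,D),open('c5.pkl','wb'))
plan([.4845,-.0545,.1045],.238+np.pi/2)
o=np.zeros((550,800,3),np.uint8);o[:384,:512]=W['bgr'];o[:288,512:]=cv2.resize(S['bgr'][150:246,215:311],(288,288),interpolation=cv2.INTER_CUBIC)
o[288:504,512:]=cv2.resize(D['bgr'][150:246,205:333],(288,216),interpolation=cv2.INTER_CUBIC)
cv2.imwrite('pics/p5.png',o)
```

```text
pos [ 0.4838 -0.0545  0.125 ] yaw_y -1.338 tz [ 0. -0. -1.] t 8.625 F [ 0.1 -0.9 -0.4] q [-0.32  0.01  2.13 -0.    1.    1.02]
turn [-0.000e+00 -1.000e-03  3.137e+00] shift cur axes [0.0007 0.0001 0.0205] after-turn axes [-0.0007 -0.0001  0.0205]
turn [ 0.    -0.    -0.005] shift cur axes [0.0007 0.0001 0.0205] after-turn axes [0.0007 0.0001 0.0205]
```

View pics/p5.png

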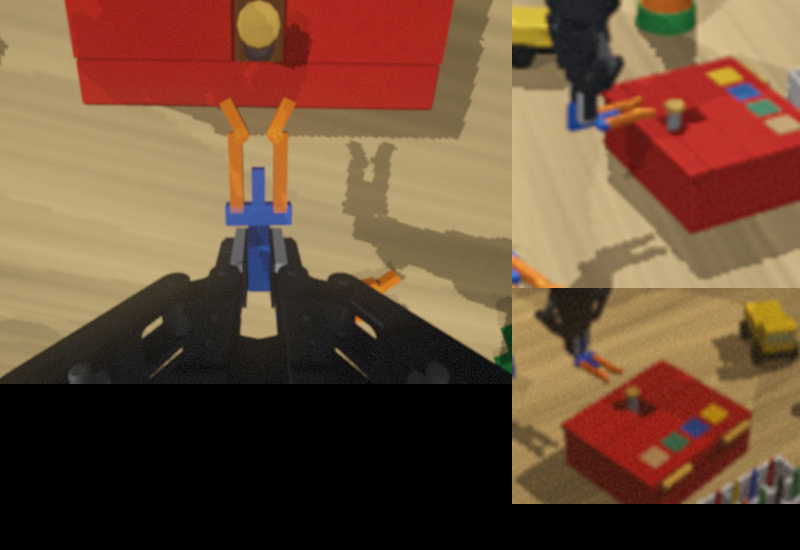

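The clip is in the jaws on the post's line (mouth middle (258,101), post head (258,24)). I'll check the clip's height and offset against the post.

Run:
```python
from h import *
import pickle
W,S,D=pickle.load(open('c5.pkl','rb'))
q=lambda u,v:(215+(u-512)/3,150+v/3)
g=lambda u,v:(205+(u-512)*128/288,150+(v-288)*96/216)
for n,a,b in(('tipL',(227,101),q(641,98)),('tipR',(290,101),q(654,112)),('head',(258,24),q(674,104))):
    p,r=tri(W,a,S,b);print(n,p.round(4),round(r,4))
a,b=onz(W,227,101,.1015),onz(W,290,101,.1015);h=onz(W,258,24,.096);m=(a+b)/2
e=np.array([np.cos(.238),np.sin(.238),0]);print('mid',m.round(4),'head',h.round(4),'ahead',(h-m)@e,'side',(h-m)@[-e[1],e[0],0],'w',np.linalg.norm(a-b))
st=ctrl.get_state();print('tip from tcp',(m-st['eef_pos'])@e,(m-st['eef_pos'])@[-e[1],e[0],0])
```

```text
tipL [ 0.554  -0.0215  0.101 ] 0.0045
tipR [ 0.5604 -0.0514  0.0996] 0.0029
head [ 0.5907 -0.0274  0.0915] 0.0012
mid [ 0.5554 -0.0358  0.1015] head [ 0.5892 -0.0275  0.096 ] ahead 0.0347523091161161 side 0.00012466861277343755 w 0.030869347683765605
tip from tcp 0.0740544264326723 0.0013238826796948158
```

Emit:
{"fn": "drive_tool", "kwargs": {
  "moves": [
    [[0,0,-0.005],[0,0,0.02],0],
    [[0,0,0],[0.0,0,0],0],
    [[0,0,0],[0.015,0,0],0],
    [[0,0,0],[0.015,0,0],0],
    [[0,0,0],[0,0,0],0]
  ]
}}

```text
time: 9.25
eef_pos: [0.5148, -0.0463, 0.1057]
tcp_rot: [0.993, 0.12, 0.001, 0.0]
contact_force: [-1.1, -0.5, -1.5]
opening: 0.128
finger_force: 60.7
```

Emit:
{"fn": "drive_tool", "kwargs": {
  "moves": [
    [[0,0,0],[0.005,0,0],0],
    [[0,0,0],[0.005,0,0],0],
    [[0,0,0],[0,0,0],0]
  ]
}}

```text
time: 9.62
eef_pos: [0.5228, -0.0439, 0.1049]
tcp_rot: [0.993, 0.12, 0.0, 0.0]
contact_force: [0.5, -0.3, -0.8]
opening: 0.128
finger_force: 60.7
```

Emit:
{"fn": "drive_tool", "kwargs": {
  "moves": [
    [[0,0,0],[0.003,0,0],0],
    [[0,0,0],[0,0,0],0]
  ]
}}

```text
time: 9.88
eef_pos: [0.5255, -0.0434, 0.1048]
tcp_rot: [0.993, 0.12, -0.0, 0.0]
contact_force: [-0.4, -1.1, 0.4]
opening: 0.123
finger_force: 60.6
```

Emit:
{"fn": "drive_tool", "kwargs": {
  "moves": [
    [[0,0,0],[0.003,0,0],0],
    [[0,0,0],[0,0,0],0]
  ]
}}

```text
time: 10.12
eef_pos: [0.5283, -0.0429, 0.1047]
tcp_rot: [0.993, 0.12, -0.0, 0.0]
contact_force: [-1.4, -3.3, 0.4]
opening: 0.122
finger_force: 60.6
```

Emit:
{"fn": "drive_tool", "kwargs": {
  "moves": [
    [[0,0,0],[0.003,0,0],0],
    [[0,0,0],[0,0,0],0]
  ]
}}

```text
time: 10.38
eef_pos: [0.5311, -0.0421, 0.1046]
tcp_rot: [0.993, 0.12, -0.001, 0.0]
contact_force: [-1.5, -4.1, -0.5]
opening: 0.126
finger_force: 60.6
```

Lateral force has appeared (Fy −4), so I'll look before pushing further.

Run:
```python
from h import *
import pickle
W=cam('wrist');S=cam('side')
plan([.53,-.042,.1045],.238+np.pi/2)
o=np.zeros((450,800,3),np.uint8);o[:,:500]=cv2.resize(W['bgr'][30:210,160:360],(500,450),interpolation=cv2.INTER_CUBIC);o[:450,500:]=cv2.resize(S['bgr'][160:220,240:280],(300,450),interpolation=cv2.INTER_CUBIC)
cv2.imwrite('pics/p6.png',o)
```

```text
pos [ 0.5311 -0.0421  0.1046] yaw_y -1.331 tz [-0.001 -0.    -1.   ] t 10.475 F [-1.5 -5.7 -1. ] q [-0.27  0.14  2.03 -0.    0.97  1.06]
turn [-1.00e-03  0.00e+00 -3.14e+00] shift cur axes [-0.0011 -0.0004  0.0001] after-turn axes [0.0011 0.0004 0.0001]
turn [0.    0.001 0.002] shift cur axes [-0.0011 -0.0004  0.0001] after-turn axes [-0.0011 -0.0004  0.0001]
```

View pics/p6.png

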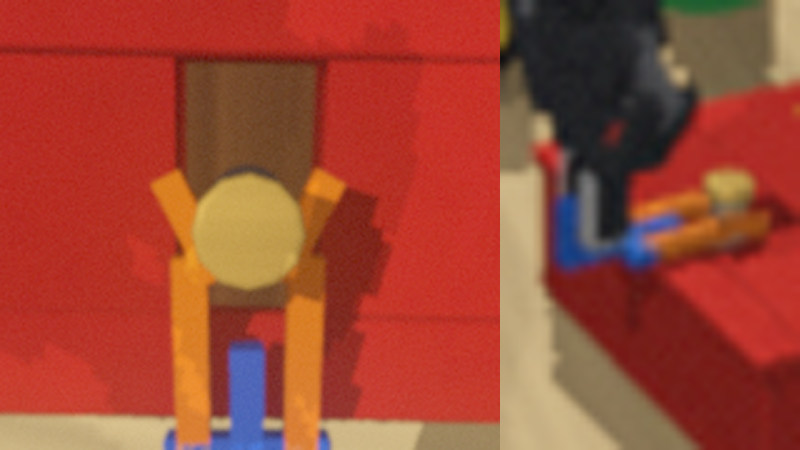

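Clip legs straddle the post under the brass head, centred (head column 249, legs' middle 248). I'll nudge slightly toward the side the force pushes and continue in small steps.

Emit:
{"fn": "drive_tool", "kwargs": {
  "moves": [
    [[0,0,0],[0.001,0.001,0],0],
    [[0,0,0],[0,0,0],0]
  ]
}}

```text
time: 10.72
eef_pos: [0.5322, -0.0423, 0.1046]
tcp_rot: [0.993, 0.12, -0.001, -0.0]
contact_force: [-2.7, -2.1, -1.3]
opening: 0.122
finger_force: 60.7
```

Emit:
{"fn": "drive_tool", "kwargs": {
  "moves": [
    [[0,0,0],[0.003,0,0],0],
    [[0,0,0],[0,0,0],0]
  ]
}}

```text
time: 10.98
eef_pos: [0.5347, -0.0416, 0.1045]
tcp_rot: [0.993, 0.12, -0.001, -0.0]
contact_force: [-5.3, -3.0, 0.3]
opening: 0.128
finger_force: 60.7
```

Emit:
{"fn": "drive_tool", "kwargs": {
  "moves": [
    [[0,0,0],[0.003,0,0],0],
    [[0,0,0],[0,0,0],0]
  ]
}}

```text
time: 11.22
eef_pos: [0.537, -0.041, 0.1042]
tcp_rot: [0.993, 0.12, -0.002, -0.0]
contact_force: [-5.6, -4.2, 0.7]
opening: 0.123
finger_force: 60.8
```

Emit:
{"fn": "drive_tool", "kwargs": {
  "moves": [
    [[0,0,0],[0.002,0.0005,0],0],
    [[0,0,0],[0,0,0],0]
  ]
}}

```text
time: 11.48
eef_pos: [0.5385, -0.0408, 0.104]
tcp_rot: [0.993, 0.12, -0.003, -0.001]
contact_force: [-7.9, -3.5, 1.1]
opening: 0.123
finger_force: 60.8
```

Emit:
{"fn": "drive_tool", "kwargs": {
  "moves": [
    [[0,0,0],[0.002,0,0],0],
    [[0,0,0],[0,0,0],0]
  ]
}}

```text
time: 11.72
eef_pos: [0.5401, -0.0404, 0.1038]
tcp_rot: [0.993, 0.12, -0.004, -0.001]
contact_force: [-6.9, -3.3, 0.2]
opening: 0.124
finger_force: 60.8
```

Emit:
{"fn": "drive_tool", "kwargs": {
  "moves": [
    [[0,0,0],[0.002,0,0],0],
    [[0,0,0],[0,0,0],0]
  ]
}}

```text
time: 11.98
eef_pos: [0.5415, -0.04, 0.1035]
tcp_rot: [0.993, 0.12, -0.004, -0.001]
contact_force: [-8.6, -4.6, 1.0]
opening: 0.125
finger_force: 60.8
```

Emit:
{"fn": "drive_tool", "kwargs": {
  "moves": [
    [[0,0,0],[0.002,0,0],0],
    [[0,0,0],[0,0,0],0]
  ]
}}

```text
time: 12.22
eef_pos: [0.5431, -0.0395, 0.1034]
tcp_rot: [0.993, 0.12, -0.005, -0.001]
contact_force: [-9.6, -5.3, 0.8]
opening: 0.123
finger_force: 60.9
```

Emit:
{"fn": "drive_tool", "kwargs": {
  "moves": [
    [[0,0,0],[0.002,0.0005,-0.0005],0],
    [[0,0,0],[0,0,0],0]
  ]
}}

```text
time: 12.48
eef_pos: [0.5479, -0.039, 0.1048]
tcp_rot: [0.993, 0.12, -0.0, -0.001]
contact_force: [-1.9, -1.1, -1.3]
opening: 0.121
finger_force: 60.4
```

Snapped: the push fell from 11 N to 2 N. Ease off.

Emit:
{"fn": "drive_tool", "kwargs": {
  "moves": [
    [[0,0,0],[-0.003,0,0],0],
    [[0,0,0],[0,0,0],0]
  ]
}}

```text
time: 12.72
eef_pos: [0.5457, -0.04, 0.1056]
tcp_rot: [0.993, 0.12, 0.001, -0.0]
contact_force: [-0.7, 0.3, -0.9]
opening: 0.118
finger_force: 60.5
```

Run:
```python
from h import *
W=cam('wrist');S=cam('side')
plan([.53,-.042,.1045],.238+np.pi/2)
o=np.zeros((450,800,3),np.uint8);o[:,:500]=cv2.resize(W['bgr'][30:210,160:360],(500,450),interpolation=cv2.INTER_CUBIC);o[:450,500:]=cv2.resize(S['bgr'][160:220,240:280],(300,450),interpolation=cv2.INTER_CUBIC)
cv2.imwrite('pics/p7.png',o)
```

```text
pos [ 0.5458 -0.0402  0.1056] yaw_y -1.331 tz [ 0.001  0.    -1.   ] t 12.825 F [-0.7 -0.5 -0.4] q [-0.26  0.17  2.    0.    0.97  1.07]
turn [ 2.00e-03 -0.00e+00 -3.14e+00] shift cur axes [-0.0158 -0.002   0.0011] after-turn axes [0.0158 0.0019 0.0011]
turn [-0.    -0.001  0.002] shift cur axes [-0.0158 -0.002   0.0011] after-turn axes [-0.0158 -0.0019  0.0011]
```

View pics/p7.png

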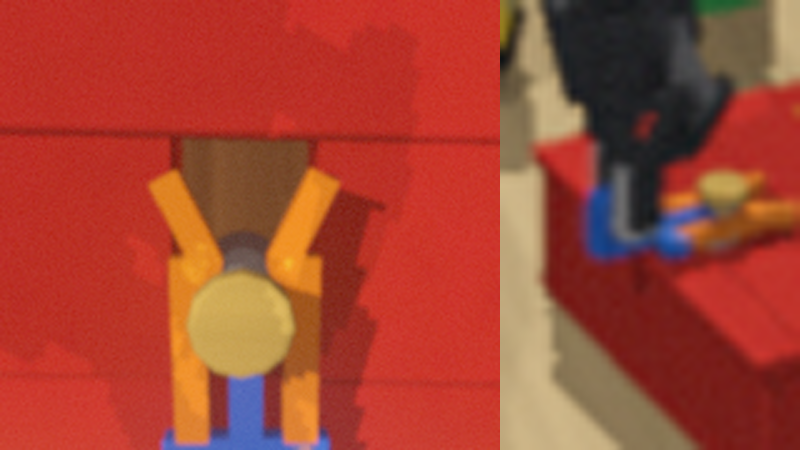

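Post neck is in the pocket behind the bulges (head at (241,325), bulges at (205,262)/(285,262)). Lower the clip onto the lid, release, rise.

Emit:
{"fn": "drive_tool", "kwargs": {
  "moves": [
    [[0,0,0],[0,0,0.0015],0],
    [[0,0,0],[0,0,0],0.02],
    [[0,0,0],[0,0,0],0.04],
    [[0,0,0],[0,0,0],0.04],
    [[0,0,0],[0,0,0],0.04]
  ],
  "grip_force": 20
}}

```text
time: 13.45
eef_pos: [0.5456, -0.0405, 0.104]
tcp_rot: [0.993, 0.12, 0.0, 0.0]
contact_force: [-0.3, -0.1, -0.3]
opening: 0.469
finger_force: 0.0
```

Emit:
{"fn": "drive_tool", "kwargs": {
  "moves": [
    [[0,0,0],[0,0,-0.02],0.04],
    [[0,0,0],[0,0,-0.04],0.04],
    [[0,0,0],[-0.02,0,-0.04],0.04],
    [[0,0,0],[-0.02,0,-0.02],0.04],
    [[0,0,0],[0,0,0],0.04]
  ]
}}

```text
time: 14.08
eef_pos: [0.5071, -0.0503, 0.226]
tcp_rot: [0.993, 0.119, 0.002, 0.001]
contact_force: [0.8, -0.7, 0.5]
opening: 0.466
finger_force: 0.0
```

Run:
```python
from h import *
W=cam('wrist');S=cam('side')
plan([.53,-.042,.1045],.238+np.pi/2)
o=np.zeros((450,800,3),np.uint8);o[:,:500]=cv2.resize(W['bgr'][0:288,100:420],(500,450),interpolation=cv2.INTER_CUBIC);o[:450,500:]=cv2.resize(S['bgr'][140:230,230:290],(300,450),interpolation=cv2.INTER_CUBIC)
cv2.imwrite('pics/p8.png',o)
```

```text
pos [ 0.5066 -0.0499  0.2233] yaw_y -1.331 tz [-0.  0. -1.] t 14.175 F [ 0.1  0.3 -1. ] q [-0.3  -0.06  2.    0.    1.2   1.03]
turn [ 0.   -0.   -3.14] shift cur axes [ 0.0246 -0.002   0.1188] after-turn axes [-0.0246  0.0021  0.1188]
turn [-0.    -0.     0.001] shift cur axes [ 0.0246 -0.002   0.1188] after-turn axes [ 0.0246 -0.0021  0.1188]
```

View pics/p8.png

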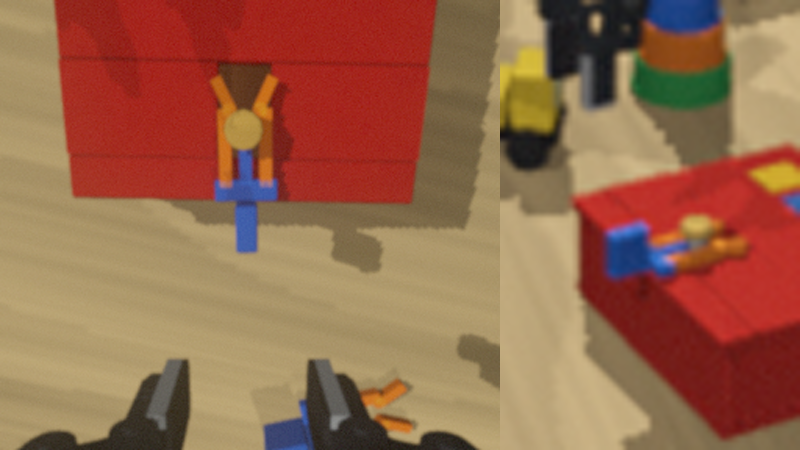

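The clip sits on the post under the brass head (243,130), lying flat on the shut lid, and the gripper is clear of it. Handing in.

```bash
python3 -c "
from plant import ctrl; print(ctrl.sign_off())"
```

```text
the job is handed in; nothing more can be done
None
```

The lid is shut with the post up through its slot, and the small blue clip is snapped over the post's neck under the brass head and released. I moved nothing else, and the job was handed in at about 14 s of the 64 s allowed.

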